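Return three mixed-up dental casts to their case pans

ROBOT

A 6-joint arm with a two-finger parallel gripper is mounted at the origin on the work surface. World frame = base frame: x ahead of the robot, y to its left, z up, the work surface at z = 0. Lengths are in m, angles in rad, forces in N, time in s.
With the tool pointing down it reaches from about 0.25 to 0.775 m from the base axis. Payload 4 kg.
Tool frame: the origin (TCP) lies on the centre line of the jaws, within the pads' length; the fingertips stand 25 mm ahead of it and the grasp point (between the pads) lies 6 mm ahead of it; z points along the fingers, y is the line along which they close (so a half turn about z gives the same grasp; the last joint's range is limited). The gripper opens to 94 mm and grips with 3 to 60 N. Pads are 16 mm wide; open, the fingers measure 119 mm over their backs; the gripper's body (75 mm by 177 mm) begins 78 mm behind the grasp point.
Start: joints at [1.245, 0.087, 1.371, -0, 1.684, -0.103], TCP at [0.122, 0.536, 0.231] pointing down, gripper open.
Joint ranges: [-3.1, 3.1], [-0.76, 2.03], [0.27, 2.55], [-1.08, 4.22], [0.17, 2.65], [-2.57, 2.57]. Speed limits (rad/s): [2.79, 2.79, 3.14, 3.14, 3.14, 3.14].

INTERFACE

Orientations are given as [roll, pitch, yaw] about the fixed x, y, z axes, in that order (R = Rz(yaw) Ry(pitch) Rx(roll)).
In Python, from bench import robot, imaging gives the robot as it stands. The module is installed in compiled form; this text tells all that it offers.
- The arm moves only by the tool drive_tool, never from a script. Its argument "series" is a list of rows, each a list of 3 entries, a list of its own where there are three numbers: the finger opening in m, from 0 to 0.094, then the shift along the tool's x, y, z in m, then the turn, a rotation vector about the tool's x, y, z in rad. A call has 1 to 5 rows; each row is the pose to reach, as a shift and turn from the pose commanded when the call began, along the tool's axes at that moment; what a row does not reach only later rows make up. A row lasts 1/8 s, in which the tool goes at most 62.5 mm and 10.7 degrees, less where a joint would pass 70% of its speed; a pose out of reach is approached as far as the arm can. A call with a gripper value outside its range is refused whole. The fingers move at their own pace and stop on an object; the grip force is fixed at half the most. Time passes only in rows, so rows that repeat a pose let the fingers close. It gives the time, the measured TCP pose, the force, the opening and the grip force at its end, in the units of the state.
- robot.get_obs(): the state, without advancing time (a new reading comes with each control period).
- imaging.snapshot(name): name is "scene" or "top" or "wrist"; returns the picture (400x640x3 uint8, red, green, blue); there is no depth.
- imaging.get_calibration(name): a dict with "intrinsics" (3x3 intrinsics, pixels), "position" and "rotation" of the camera in the world. Camera axes: x right, y up, looking along -z (the intrinsics and any distortion apply to the point x, -y, -z); pixel columns grow to the right and rows downward; lengths in m; the calibration is good to about 2 mm. The wrist camera is an equidistant fisheye: a pixel r from the principal point sees the ray r / f radians off the axis. A picture is of the moment at which its call begins: read the wrist's pose just before it. get_calibration takes no time and is no camera call; for the wrist camera it gives the pose at the moment of the call.
- robot.close_job(): hands the job in; it is judged then, once.
The state is a dict: "time": time; "joint_positions": joint angles; "qvel": joint speeds; "joint_torque": joint torques, N m; "tool_pos": TCP position; "ee_rot": TCP orientation; "wrist_force": force on the tool from outside, world axes, zero at the start; "wrist_torque": the same for the moment, N m; "width": finger opening in m; "finger_force": force on a finger pad.
Only numpy, scipy, OpenCV 4.12 (cv2) and the standard library are available. Lean on these libraries where they do the work, as an engineer would, in place of code of your own. Each camera call takes 0.05 s, during which the arm holds its last target. There are 200 camera calls.

TASK

The three plaster casts are all in the wrong case pans: put each cast into the pan that holds the impression tray it was poured from (full upper, full lower horseshoe, quadrant), standing flat on the pan floor, teeth up, beside the tray. The pans are full, so first park one cast on the bare metal bench plate while you move the others round. Set the plaster down gently, never tip a cast over, and leave the pans and the impression trays lying where they are.

Things in the scene. Friction and masses are not known exactly. Their poses are not given: they have to be found in the camera images.
- cast_upper: full upper cast, cream plaster, 130 g: solid D-shaped block, filled palate, teeth round the edge; 56 (x) x 58 (y) x 29 mm high. Origin: centre of underside; -x = front teeth, z up through the teeth. Flat parallel sides 58 mm apart from x = 0 to +28, 18 mm high: grip across y near x = +6. Starts with x within 13 degrees of its pan's +y, so the grip line runs along the pan's x
- cast_lower: full lower cast, cream plaster, 85 g: horseshoe, middle open (27 mm gap, open at the back); 54 (x) x 56 (y) x 29 mm high. Origin: centre of its outline, at the underside (in the gap); -x = front teeth, z up. Flat parallel outer sides 56 mm apart from x = 0 to +27, 18 mm high: grip across y near x = +6. Starts with x within 13 degrees of its pan's +y
- cast_quad: quadrant cast (half a jaw), cream plaster, 55 g: small bar with one row of teeth, 24 mm wide (y), front end bent out to y = +20; x from -32 to +28, 29 mm high. Origin: underside, on the middle line of the straight part; +x = back tooth, z up. Flat sides 24 mm apart from x = -8 to +28, 18 mm high: grip across y near x = +4. Starts with x within 13 degrees of its pan's +y
- imp_upper: full upper impression tray: D-shaped perforated steel, filled right across with mauve set silicone showing a ring of tooth prints, print side up, 18 mm high, flat 13 mm wide handle; 92 mm long with handle (x) x 62 mm (y). Origin: middle of that length, at the underside; handle to -x, roughly its pan's -x. The full upper cast was poured from it
- imp_lower: full lower impression tray: like the upper one but a horseshoe with open middle; 92 mm long with handle (x) x 62 (y) x 17 mm high, handle to -x. Origin: middle of that length, at the underside. The full lower cast was poured from it
- imp_quad: quadrant impression tray: half-jaw tray with one row of tooth prints, a 30 mm wide bar bent at the front; 92 mm long with handle (x) x about 39 (y) x 17 mm high, handle to -x. Origin: middle of that length, at the underside. The quadrant cast was poured from it
- pan_1: one of three alike blue case pans: open box 140 (x) x 190 (y) x 38 mm high, walls 3 mm (lip 4.5), inner floor 3 mm above its underside, 300 g, loose. Origin: centre of underside; y along its length; paper ticket outside its -x wall. At the start a tray lies in one half of its length and a cast in the other (either way round), each about 45 mm from the middle along y
- pan_2: one of three alike blue case pans: open box 140 (x) x 190 (y) x 38 mm high, walls 3 mm (lip 4.5), inner floor 3 mm above its underside, 300 g, loose. Origin: centre of underside; y along its length; paper ticket outside its -x wall. At the start a tray lies in one half of its length and a cast in the other (either way round), each about 45 mm from the middle along y
- pan_3: one of three alike blue case pans: open box 140 (x) x 190 (y) x 38 mm high, walls 3 mm (lip 4.5), inner floor 3 mm above its underside, 300 g, loose. Origin: centre of underside; y along its length; paper ticket outside its -x wall. At the start a tray lies in one half of its length and a cast in the other (either way round), each about 45 mm from the middle along y
- bench_plate: bare grey steel bench plate, 140 (x) x 190 (y) x 2 mm, lying on the bench, fixed and empty: the free spot. Origin at the centre of its underside

How it is judged:
By the outcome, as a careful person would: the job done as asked, in the order asked, and still so for the second after the job is handed in, with the robot touching nothing.
It also fails if it takes over 99 s, if anything falls off the work surface, if the arm or the gripper's body presses on something with over 40 N, if the wrist force passes 120 N, or if a joint passes its speed limit or range.

## Working session

There is one attempt and no reset: what is moved stays moved. The work goes in short steps, Python scripts to look and compute and a tool call to move; the robot and the scene stay as the last step left them, time stands still between calls to the robot, and variables do not carry over. Pictures are saved under pics/ and viewed, at most 14 in all, crops included, and the job is handed in when it is done.

Besides the shell and the picture viewer there is one more tool, called after "Emit:" by a JSON object that holds its "api" and its "payload", one argument or row to a line. drive_tool: Moves the arm, as the interface text tells. Its arguments: {"type":"object","properties":{"series":{"type":"array"}},"required":["series"]}

```bash
mkdir -p pics; python3 - <<'E'
from bench import robot, imaging
import cv2
for n in ("top","scene"):
    im=imaging.snapshot(n); cv2.imwrite(f"pics/{n}0.png",im[:,:,::-1])
    c=imaging.get_calibration(n); print(n,c)
o=robot.get_obs(); print(o)
print(imaging.get_calibration("wrist"))
E
```

```text
top {'intrinsics': array([[519.50132447,   0.        , 318.99666727],
       [  0.        , 519.50132447, 195.79978777],
       [  0.        ,   0.        ,   1.        ]]), 'position': array([ 0.41840647, -0.00613341,  1.04138193]), 'rotation': array([ 0.12807089,  0.01990559, -1.55973334])}
scene {'intrinsics': array([[450.50439468,   0.        , 318.28666478],
       [  0.        , 450.50439468, 201.23590047],
       [  0.        ,   0.        ,   1.        ]]), 'position': array([1.21326254, 0.467013  , 0.70547499]), 'rotation': array([ 0.8576831 , -0.01895145,  2.1922292 ])}
{'time': 0.1, 'joint_positions': array([ 1.24490016e+00,  8.79127221e-02,  1.37206230e+00, -6.61720374e-05,
        1.68360158e+00, -1.03088366e-01]), 'qvel': array([-0.0005875 , -0.00260475, -0.00208081,  0.00112354,  0.00073329,
       -0.00024617]), 'joint_torque': array([ 2.37522923e-03, -3.41250658e+01, -3.03303444e+01,  7.18885101e-02,
        3.03393393e-02, -9.38445123e-05]), 'tool_pos': array([0.12141278, 0.53598773, 0.2294246 ]), 'ee_rot': array([-3.13961248e+00, -1.38742328e-04,  2.91877733e+00]), 'wrist_force': array([ 0.60248452, -0.11861161, -0.07197553]), 'wrist_torque': array([-0.03698644,  0.0513088 , -0.02020685]), 'finger_force': 0.0, 'width': 0.09405437032449732}
{'intrinsics': array([[309.70691629,   0.        , 319.47155022],
       [  0.        , 309.70691629, 193.49685386],
       [  0.        ,   0.        ,   1.        ]]), 'position': array([0.0402244 , 0.55406556, 0.38285382]), 'rotation': array([-0.28848413,  0.00187821,  1.34795495])}
```

View pics/top0.png

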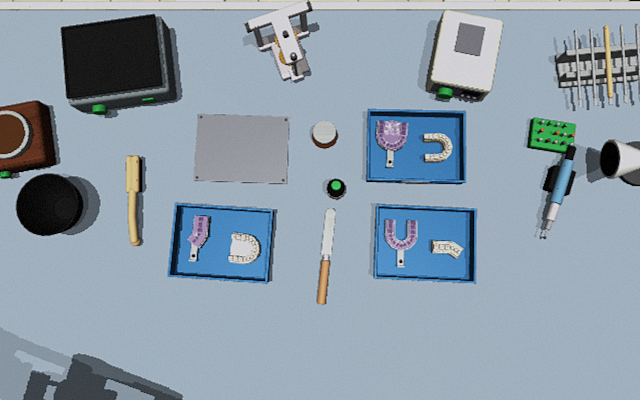

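View pics/scene0.png

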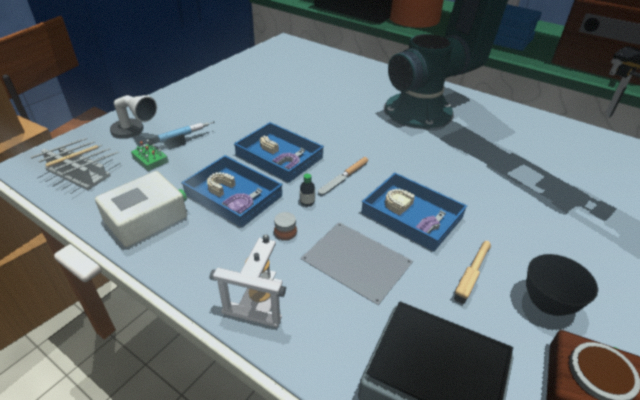

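```bash
cat > h.py <<'E'
import numpy as np, cv2
from bench import robot, imaging
from scipy.spatial.transform import Rotation as Ro
def cast(cal,uv,z,fish=False):
    "pixels (N,2) -> world points on plane z"
    K=cal["intrinsics"]; uv=np.atleast_2d(np.array(uv,float))
    a=(uv-[K[0,2],K[1,2]])/K[0,0]
    if fish:
        r=np.linalg.norm(a,axis=1,keepdims=True)+1e-9
        d=np.hstack([a/r*np.sin(r),np.cos(r)])
    else: d=np.hstack([a,np.ones((len(a),1))])
    d=d*[1,-1,-1]
    d=Ro.from_euler("xyz",cal["rotation"]).apply(d); p=np.array(cal["position"])
    return p+d*((z-p[2])/d[:,2])[:,None]
def go(x,y,z,yaw):
    "tool shift and turn (tool axes) to reach world TCP with tool down and yaw"
    o=robot.get_obs(); R=Ro.from_euler("xyz",o["ee_rot"])
    sh=R.inv().apply(np.array([x,y,z])-o["tool_pos"])
    T=(R.inv()*Ro.from_euler("xyz",[np.pi,0,yaw])).as_rotvec()
    print("t %.2f shift"%o["time"],sh.round(4),"turn",T.round(3))
E
python3 - <<'E'
from h import *
im=cv2.imread("pics/top0.png"); hsv=cv2.cvtColor(im,cv2.COLOR_BGR2HSV); cal=imaging.get_calibration("top")
blue=cv2.inRange(hsv,(95,130,60),(120,255,255))
n,l,s,c=cv2.connectedComponentsWithStats(cv2.morphologyEx(blue,cv2.MORPH_CLOSE,np.ones((5,5))))
for i in range(1,n):
    if s[i,4]<2000: continue
    cn=cv2.findContours((l==i).astype('u1'),0,2)[0][0]
    m=np.zeros_like(blue); cv2.fillPoly(m,[cn],1)
    w=cast(cal,cn[:,0],0.038)[:,:2]
    r=cv2.minAreaRect((w*1000).astype('f4')); print("pan",r)
    x=((hsv[:,:,1]<90)&(hsv[:,:,2]>140)&(m>0)).astype('u1')
    k,L,S,C=cv2.connectedComponentsWithStats(x)
    for j in range(1,k):
        if S[j,4]>150:
            cc=cv2.findContours((L==j).astype('u1'),0,2)[0][0]
            r=cv2.minAreaRect((cast(cal,cc[:,0],0.025)[:,:2]*1000).astype('f4')); print("  white",S[j],r)
g=cast(cal,[[198,114],[288,116],[287,183],[194,181]],.002);print("plate",g.mean(0))
E
```

```text
pan ((648.0294799804688, -173.80581665039062), (192.31533813476562, 145.6335906982422), 88.88025665283203)
  white [376 120  32  47 690] ((656.6338500976562, -127.73627471923828), (61.79832077026367, 93.86904907226562), 89.39827728271484)
  white [424 133  29  28 400] ((650.023193359375, -220.23312377929688), (54.81810760498047, 55.08855056762695), 0.40629979968070984)
pan ((454.8502197265625, 204.6434326171875), (192.8683319091797, 142.00035095214844), 86.6534652709961)
  white [187 215  21  47 473] ((463.35028076171875, 254.89730834960938), (35.40676498413086, 90.99303436279297), 75.98692321777344)
  white [228 233  31  31 760] ((444.29510498046875, 161.40939331054688), (57.282161712646484, 58.72058868408203), 84.05565643310547)
pan ((458.18011474609375, -188.6240692138672), (192.53091430664062, 142.13050842285156), 87.96581268310547)
  white [385 220  33  48 601] ((457.220458984375, -145.53297424316406), (91.05426025390625, 62.70476150512695), 0.5405998229980469)
  white [432 241  32  18 360] ((449.5741271972656, -234.2255096435547), (59.06940460205078, 30.160274505615234), 76.50259399414062)
plate [0.64894081 0.17551724 0.002     ]
```

```bash
python3 -c "
from h import *
go(.444,.161,.20,np.pi/2)"
```

```text
t 0.10 shift [-0.3975 -0.2944  0.03  ] turn [-2.000e-03  1.000e-03  1.348e+00]
```

Emit:
{"api": "drive_tool", "payload": {
  "series": [
    [0.094,[-0.398,-0.294,0.03],[0,0,1.348]],
    [0.094,[-0.398,-0.294,0.03],[0,0,1.348]],
    [0.094,[-0.398,-0.294,0.03],[0,0,1.348]],
    [0.094,[-0.398,-0.294,0.03],[0,0,1.348]],
    [0.094,[-0.398,-0.294,0.03],[0,0,1.348]]
  ]
}}

```text
time: 0.72
tool_pos: [0.326, 0.2985, 0.2111]
ee_rot: [-3.142, -0.0, 1.975]
wrist_force: [0.4, -0.4, 0.1]
width: 0.094
finger_force: 0.0
```

```bash
python3 -c "
from h import *
print(robot.get_obs()['tool_pos'],robot.get_obs()['ee_rot'])
go(.444,.161,.20,np.pi/2)"
```

```text
[0.32601303 0.29846711 0.21109205] [-3.14154848e+00 -4.57134988e-05  1.97548219e+00]
t 0.72 shift [-0.1728  0.0543  0.0111] turn [-0.    -0.     0.405]
```

Emit:
{"api": "drive_tool", "payload": {
  "series": [
    [0.094,[-0.173,0.054,0.011],[0,0,0.405]],
    [0.094,[-0.173,0.054,0.011],[0,0,0.405]],
    [0.094,[-0.173,0.054,0.011],[0,0,0.405]],
    [0.094,[-0.173,0.054,0.011],[0,0,0.405]],
    [0.094,[-0.173,0.054,0.011],[0,0,0.405]]
  ]
}}

```text
time: 1.35
tool_pos: [0.4433, 0.1634, 0.2001]
ee_rot: [-3.14, -0.0, 1.576]
wrist_force: [0.7, 0.0, -1.0]
width: 0.0939
finger_force: 0.0
```

```bash
cat >> h.py <<'E'
def look(name):
    "wrist picture; cast outlines (white blobs) on planes z"
    cal=imaging.get_calibration("wrist"); im=imaging.snapshot("wrist")[:,:,::-1].copy()
    cv2.imwrite(f"pics/{name}.png",im); np.save(f"pics/{name}.npy",cal,allow_pickle=True)
    o=robot.get_obs(); print(o["tool_pos"].round(4),o["ee_rot"].round(3))
E
python3 -c "
from h import *
look('wA')"
```

```text
[0.4431 0.1639 0.2003] [-3.141 -0.     1.577]
```

View pics/wA.png

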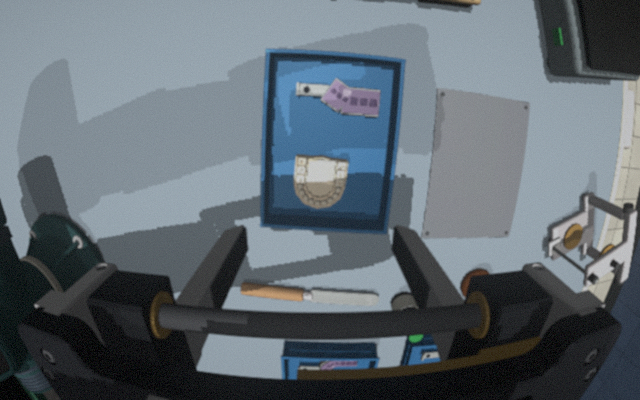

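```bash
cat >> h.py <<'E'
def blobs(name,box,z=0.021):
    "cast blob in pixel box -> world contour (mm) at z, drawn sides per y"
    im=cv2.imread(f"pics/{name}.png"); cal=np.load(f"pics/{name}.npy",allow_pickle=True).item()
    u0,v0,u1,v1=box; hsv=cv2.cvtColor(im,cv2.COLOR_BGR2HSV).astype(int)
    b=im.astype(int); m=(b[:,:,0]-b[:,:,2]<15)
    mm=np.zeros(m.shape,'u1'); mm[v0:v1,u0:u1]=m[v0:v1,u0:u1]
    cs=cv2.findContours(mm,0,1)[0]; c=max(cs,key=cv2.contourArea)[:,0]
    w=cast(cal,c,z,True)[:,:2]*1000
    r=cv2.minAreaRect(w.astype('f4')); print("px",c.min(0),c.max(0),"rect",np.round(r[0],1),np.round(r[1],1),round(r[2],1),"bbox",w.min(0).round(1),w.max(0).round(1))
    return w
def sides(w,y0,y1):
    "line fits x(y) to both sides between world y0..y1 (mm): slopes, middle x at centre"
    s=w[(w[:,1]>y0)&(w[:,1]<y1)]; xm=(s[:,0].min()+s[:,0].max())/2; yc=(y0+y1)/2
    for q in (s[s[:,0]<xm],s[s[:,0]>xm]): 
        p=np.polyfit(q[:,1]-yc,q[:,0],1); print("side x %.1f slope %.3f n %d rms %.2f"%(p[1],p[0],len(q),np.std(q[:,0]-np.polyval(p,q[:,1]-yc))))
E
python3 -c "
from h import *
w=blobs('wA',(280,140,370,220))
y=w[:,1].max(); sides(w,y-26,y-4)
cal=np.load('pics/wA.npy',allow_pickle=True).item()
p=cast(cal,[[266,50],[404,60],[388,233],[263,225]],.038,True); print(p.round(4), p.mean(0))
p=cast(cal,[[439,90],[529,102],[509,237],[424,236]],.002,True); print(p.round(4), p.mean(0))
"
```

```text
px [294 155] [347 208] rect [443.8 160. ] [60.1 58.5] 87.3 bbox [414.6 130.2] [473.4 190.9]
side x 416.1 slope 0.108 n 20 rms 0.33
side x 471.0 slope -0.438 n 32 rms 3.80
[[0.3884 0.303  0.038 ]
 [0.5287 0.2952 0.038 ]
 [0.5208 0.1063 0.038 ]
 [0.3805 0.1155 0.038 ]] [0.45459746 0.20499887 0.038     ]
[[0.5824 0.2689 0.002 ]
 [0.718  0.2688 0.002 ]
 [0.7156 0.0781 0.002 ]
 [0.5786 0.0852 0.002 ]] [0.64866187 0.17526675 0.002     ]
```

```bash
python3 -c "
from h import *
w=blobs('wA',(280,140,370,220))
y=w[:,1].max(); sides(w,y-29,y-9)
b=w[(w[:,0]>422)&(w[:,0]<464)&(w[:,1]>170)]; print(np.polyfit(b[:,0]-444,b[:,1],1))
im=cv2.imread('pics/wA.png')[130:240,260:400]; cv2.imwrite('pics/wAc.png',cv2.resize(im,None,fx=5,fy=5,interpolation=2))
"
```

```text
px [294 155] [347 208] rect [443.8 160. ] [60.1 58.5] 87.3 bbox [414.6 130.2] [473.4 190.9]
side x 415.6 slope 0.093 n 17 rms 0.30
side x 472.5 slope 0.051 n 18 rms 0.53
[-9.95137894e-02  1.89017343e+02]
```

View pics/wAc.png

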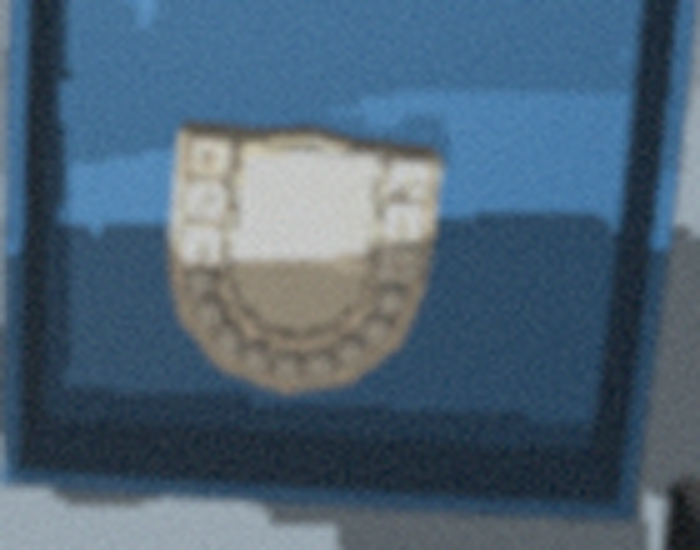

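```bash
python3 -c "
from h import *
go(.4435,.1645,.06,1.481)"
```

```text
t 1.40 shift [0.0005 0.0005 0.1403] turn [-0.001 -0.     0.096]
```

Emit:
{"api": "drive_tool", "payload": {
  "series": [
    [0.072,[0,0,0.05],[0,0,0.096]],
    [0.072,[0.0005,0.0005,0.1],[0,0,0.096]],
    [0.072,[0.0005,0.0005,0.135],[0,0,0.096]],
    [0.072,[0.0005,0.0005,0.14],[0,0,0.096]],
    [0.072,[0.0005,0.0005,0.14],[0,0,0.096]]
  ]
}}

```text
time: 2.02
tool_pos: [0.4445, 0.1647, 0.0617]
ee_rot: [3.14, -0.001, 1.482]
wrist_force: [-0.7, -0.0, 0.8]
width: 0.072
finger_force: 0.0
```

```bash
python3 -c "
from h import *
look('wA2')
go(.4435,.1645,.031,1.481)"
```

```text
[0.4453 0.1647 0.0625] [ 3.138e+00 -1.000e-03  1.482e+00]
t 2.08 shift [-0.0004 -0.0019  0.0315] turn [ 0.003 -0.001  0.001]
```

View pics/wA2.png

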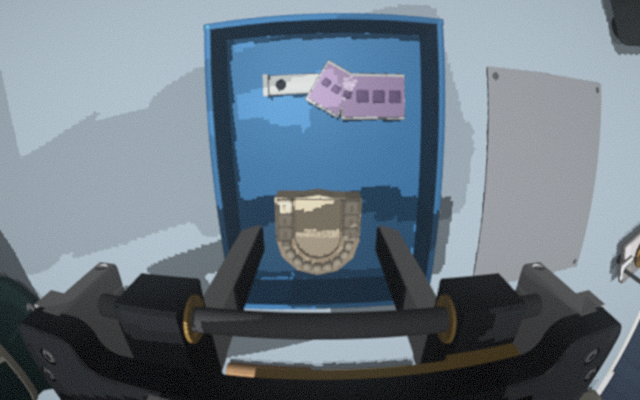

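Emit:
{"api": "drive_tool", "payload": {
  "series": [
    [0.072,[0,-0.001,0.018],[0,0,0]],
    [0.072,[0,-0.001,0.028],[0,0,0]],
    [0.072,[0,-0.001,0.031],[0,0,0]],
    [0.05,[0,-0.001,0.031],[0,0,0]],
    [0.05,[0,-0.001,0.031],[0,0,0]]
  ]
}}

```text
time: 2.7
tool_pos: [0.4438, 0.1639, 0.0302]
ee_rot: [3.141, -0.0, 1.48]
wrist_force: [-0.6, 0.6, 0.7]
width: 0.058
finger_force: 30.0
```

Emit:
{"api": "drive_tool", "payload": {
  "series": [
    [0.05,[0,0,0],[0,0,0]],
    [0.05,[0,0,0],[0,0,0]],
    [0.05,[0,0,-0.004],[0,0,0]],
    [0.05,[0,0,-0.01],[0,0,0]],
    [0.05,[0,0,-0.02],[0,0,0]]
  ]
}}

```text
time: 3.32
tool_pos: [0.4428, 0.1636, 0.0495]
ee_rot: [-3.14, 0.0, 1.48]
wrist_force: [0.3, -0.6, -1.5]
width: 0.0578
finger_force: 30.0
```

```bash
python3 -c "
from h import *
go(.635,.185,.12,1.571)"
```

```text
t 3.33 shift [ 0.0386  0.1894 -0.0707] turn [-0.001  0.    -0.091]
```

Cast bottom stays above the pan lip: lift first, then cross.

Emit:
{"api": "drive_tool", "payload": {
  "series": [
    [0.05,[0,0,-0.05],[0,0,0]],
    [0.05,[0.01,0.04,-0.071],[0,0,-0.04]],
    [0.05,[0.025,0.1,-0.071],[0,0,-0.091]],
    [0.05,[0.037,0.16,-0.071],[0,0,-0.091]],
    [0.05,[0.0386,0.189,-0.06],[0,0,-0.091]]
  ]
}}

```text
time: 3.95
tool_pos: [0.6384, 0.1855, 0.1106]
ee_rot: [3.138, -0.001, 1.571]
wrist_force: [0.1, 0.3, -1.2]
width: 0.0577
finger_force: 30.0
```

Emit:
{"api": "drive_tool", "payload": {
  "series": [
    [0.05,[0,0,0.03],[0,0,0]],
    [0.05,[0,0,0.05],[0,0,0]],
    [0.05,[0,0,0.06],[0,0,0]],
    [0.05,[0,0,0.065],[0,0,0]],
    [0.05,[0,0,0.065],[0,0,0]]
  ]
}}

```text
time: 4.58
tool_pos: [0.6352, 0.1853, 0.0453]
ee_rot: [3.141, -0.0, 1.571]
wrist_force: [0.1, -0.0, -0.8]
width: 0.0577
finger_force: 30.0
```

```bash
python3 -c "
from h import *
o=robot.get_obs();print(o['wrist_force'])
go(.635,.185,.0297,1.571)"
```

```text
[ 0.14909898 -0.0395037  -0.84954908]
t 4.58 shift [-0.0003 -0.0002  0.0156] turn [ 0.001 -0.     0.   ]
```

Emit:
{"api": "drive_tool", "payload": {
  "series": [
    [0.05,[0,0,0.008],[0,0,0]],
    [0.05,[0,0,0.012],[0,0,0]],
    [0.05,[0,0,0.014],[0,0,0]],
    [0.05,[0,0,0.015],[0,0,0]],
    [0.05,[0,0,0.0155],[0,0,0]]
  ]
}}

```text
time: 5.2
tool_pos: [0.6351, 0.1851, 0.0293]
ee_rot: [3.141, -0.0, 1.571]
wrist_force: [-0.8, -0.4, 0.1]
width: 0.0578
finger_force: 30.0
```

Emit:
{"api": "drive_tool", "payload": {
  "series": [
    [0.05,[0,0,0.0005],[0,0,0]],
    [0.05,[0,0,0.0005],[0,0,0]]
  ]
}}

```text
time: 5.45
tool_pos: [0.6352, 0.1851, 0.0293]
ee_rot: [3.141, -0.0, 1.571]
wrist_force: [-1.6, -0.1, 2.0]
width: 0.0577
finger_force: 30.0
```

Emit:
{"api": "drive_tool", "payload": {
  "series": [
    [0.076,[0,0,0],[0,0,0]],
    [0.076,[0,0,0],[0,0,0]],
    [0.076,[0,0,-0.04],[0,0,0]],
    [0.076,[0,0,-0.1],[0,0,0]],
    [0.076,[0,0,-0.16],[0,0,0]]
  ]
}}

```text
time: 6.08
tool_pos: [0.6349, 0.185, 0.1898]
ee_rot: [-3.141, -0.0, 1.571]
wrist_force: [0.5, -0.4, -0.4]
width: 0.0762
finger_force: 0.0
```

```bash
python3 -c "
from h import *
go(.45,-.23,.19,1.571)"
```

```text
t 6.08 shift [-4.15e-01 -1.85e-01 -1.00e-04] turn [-0.001 -0.     0.   ]
```

Emit:
{"api": "drive_tool", "payload": {
  "series": [
    [0.076,[-0.415,-0.185,0],[0,0,0]],
    [0.076,[-0.415,-0.185,0],[0,0,0]],
    [0.076,[-0.415,-0.185,0],[0,0,0]],
    [0.076,[-0.415,-0.185,0],[0,0,0]],
    [0.076,[-0.415,-0.185,0],[0,0,0]]
  ]
}}

```text
time: 6.7
tool_pos: [0.5071, -0.1021, 0.1888]
ee_rot: [3.14, 0.0, 1.572]
wrist_force: [0.7, -0.1, 0.6]
width: 0.076
finger_force: 0.0
```

```bash
python3 -c "
from h import *
go(.45,-.23,.19,1.571)"
```

```text
t 6.70 shift [-0.1279 -0.0572 -0.0012] turn [0.001 0.    0.001]
```

Emit:
{"api": "drive_tool", "payload": {
  "series": [
    [0.076,[-0.13,-0.058,0],[0,0,0]],
    [0.076,[-0.13,-0.058,0],[0,0,0]],
    [0.076,[-0.13,-0.058,0],[0,0,0]],
    [0.076,[-0.13,-0.058,0],[0,0,0]],
    [0.076,[-0.13,-0.058,0],[0,0,0]]
  ]
}}

```text
time: 7.32
tool_pos: [0.4507, -0.2291, 0.1885]
ee_rot: [3.141, -0.001, 1.573]
wrist_force: [-0.2, -0.1, 0.3]
width: 0.0762
finger_force: 0.0
```

```bash
python3 -c "
from h import *
look('wC')"
```

```text
[ 0.4508 -0.2289  0.1885] [ 3.141e+00 -1.000e-03  1.574e+00]
```

View pics/wC.png

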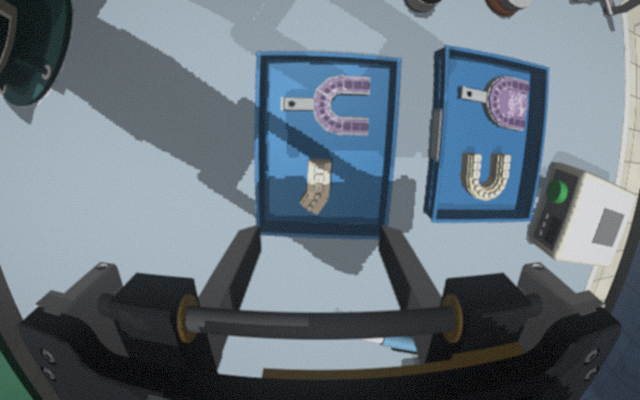

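```bash
python3 -c "
from h import *
w=blobs('wC',(285,150,345,222))
y=w[:,1].max(); sides(w,y-32,y-8)
w=blobs('wC',(455,145,520,207))
cal=np.load('pics/wC.npy',allow_pickle=True).item()
p=cast(cal,[[258,53],[401,60],[388,235],[260,233]],.038,True)
p=cast(cal,[[258,53],[401,60],[388,235],[260,233]],.038,True); print('panC',p.round(4), p.mean(0))
p=cast(cal,[[436,48],[548,68],[530,221],[426,215]],.038,True); print('panB',p.round(4), p.mean(0))
print('box',cast(cal,[[533,218],[530,240]],0,True))
print('boxtop',cast(imaging.get_calibration('top'),[[428,96],[445,99],[485,102]],0))
print('boxtop',cast(imaging.get_calibration('top'),[[428,96],[445,99],[485,102]],0.08))
"
```

```text
px [300 159] [331 214] rect [ 448.2 -233.3] [62.7 29.1] 76.8 bbox [ 429.5 -265.2] [ 462.9 -203.8]
side x 438.2 slope 0.060 n 22 rms 0.30
side x 461.4 slope 0.029 n 22 rms 0.46
px [461 153] [509 199] rect [ 646.  -219.8] [67.5 56.6] 0.1 bbox [ 612.2 -248.1] [ 679.7 -191.5]
panC [[ 0.3906 -0.094   0.038 ]
 [ 0.5306 -0.0995  0.038 ]
 [ 0.5257 -0.2837  0.038 ]
 [ 0.3864 -0.2814  0.038 ]] [ 0.45833536 -0.18962445  0.038     ]
panB [[ 0.5679 -0.0833  0.038 ]
 [ 0.7188 -0.0823  0.038 ]
 [ 0.7163 -0.2722  0.038 ]
 [ 0.5671 -0.2608  0.038 ]] [ 0.64254527 -0.17464302  0.038     ]
box [[ 0.75428547 -0.28349237  0.        ]
 [ 0.75848952 -0.31802008  0.        ]]
boxtop [[ 0.7618776  -0.20663032  0.        ]
 [ 0.75564269 -0.24142327  0.        ]
 [ 0.74964942 -0.32315224  0.        ]]
boxtop [[ 0.7354918  -0.19122795  0.08      ]
 [ 0.72973586 -0.22334807  0.08      ]
 [ 0.72420301 -0.29879853  0.08      ]]
```

```bash
python3 -c "
from h import *
go(.4495,-.231,.06,1.526)"
```

```text
t 7.38 shift [-0.0021 -0.0013  0.1285] turn [ 0.    -0.001  0.048]
```

Emit:
{"api": "drive_tool", "payload": {
  "series": [
    [0.046,[-0.002,-0.001,0.05],[0,0,0.048]],
    [0.046,[-0.002,-0.001,0.1],[0,0,0.048]],
    [0.046,[-0.002,-0.001,0.125],[0,0,0.048]],
    [0.046,[-0.002,-0.001,0.1285],[0,0,0.048]],
    [0.046,[-0.002,-0.001,0.1285],[0,0,0.048]]
  ]
}}

```text
time: 8.0
tool_pos: [0.4501, -0.2319, 0.061]
ee_rot: [3.14, 0.0, 1.525]
wrist_force: [0.4, -0.2, 0.1]
width: 0.0459
finger_force: 0.0
```

```bash
python3 -c "
from h import *
look('wC2')
go(.4495,-.231,.030,1.526)"
```

```text
[ 0.4504 -0.2324  0.0617] [3.139e+00 1.000e-03 1.525e+00]
t 8.05 shift [ 0.0014 -0.001   0.0317] turn [ 0.003  0.001 -0.001]
```

View pics/wC2.png

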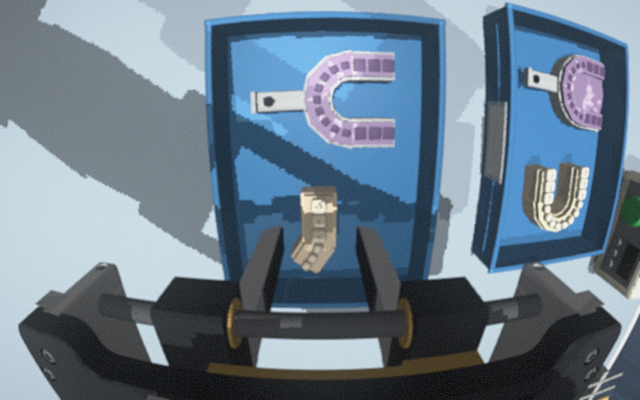

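Emit:
{"api": "drive_tool", "payload": {
  "series": [
    [0.046,[0.001,-0.001,0.018],[0,0,0]],
    [0.046,[0.001,-0.001,0.028],[0,0,0]],
    [0.046,[0.001,-0.001,0.031],[0,0,0]],
    [0.015,[0.001,-0.001,0.031],[0,0,0]],
    [0.015,[0.001,-0.001,0.031],[0,0,0]]
  ]
}}

```text
time: 8.68
tool_pos: [0.4485, -0.2316, 0.0297]
ee_rot: [3.141, 0.0, 1.523]
wrist_force: [-0.6, -0.7, -0.2]
width: 0.0294
finger_force: 0.0
```

Emit:
{"api": "drive_tool", "payload": {
  "series": [
    [0.015,[0,0,0],[0,0,0]],
    [0.015,[0,0,0],[0,0,0]],
    [0.015,[0,0,-0.004],[0,0,0]],
    [0.015,[0,0,-0.015],[0,0,0]],
    [0.015,[0,0,-0.06],[0,0,0]]
  ]
}}

```text
time: 9.3
tool_pos: [0.446, -0.23, 0.0871]
ee_rot: [-3.135, -0.004, 1.523]
wrist_force: [0.3, -1.0, -0.2]
width: 0.0235
finger_force: 29.9
```

```bash
python3 -c "
from h import *
go(.45,.163,.15,1.53)"
```

```text
t 9.30 shift [ 0.393  -0.015  -0.0613] turn [-0.006 -0.004 -0.007]
```

Emit:
{"api": "drive_tool", "payload": {
  "series": [
    [0.015,[0.05,-0.002,-0.04],[0,0,0]],
    [0.015,[0.393,-0.016,-0.061],[0,0,0]],
    [0.015,[0.393,-0.016,-0.061],[0,0,0]],
    [0.015,[0.393,-0.016,-0.061],[0,0,0]],
    [0.015,[0.393,-0.016,-0.061],[0,0,0]]
  ]
}}

```text
time: 9.93
tool_pos: [0.45, 0.0689, 0.1452]
ee_rot: [3.14, -0.0, 1.523]
wrist_force: [0.7, -0.6, -1.4]
width: 0.0237
finger_force: 29.9
```

Emit:
{"api": "drive_tool", "payload": {
  "series": [
    [0.015,[0.093,-0.004,0],[0,0,0]],
    [0.015,[0.093,-0.004,0],[0,0,0]],
    [0.015,[0.093,-0.004,0.02],[0,0,0]],
    [0.015,[0.093,-0.004,0.04],[0,0,0]],
    [0.015,[0.093,-0.004,0.04],[0,0,0]]
  ]
}}

```text
time: 10.55
tool_pos: [0.4492, 0.1599, 0.1029]
ee_rot: [-3.138, 0.001, 1.524]
wrist_force: [-0.3, -0.7, 0.1]
width: 0.0236
finger_force: 29.9
```

```bash
python3 -c "
from h import *
go(.45,.163,.04,1.53)"
```

```text
t 10.55 shift [0.0032 0.0008 0.0629] turn [-0.003  0.001 -0.006]
```

Emit:
{"api": "drive_tool", "payload": {
  "series": [
    [0.015,[0.003,0,0.03],[0,0,0]],
    [0.015,[0.003,0,0.05],[0,0,0]],
    [0.015,[0.003,0,0.06],[0,0,0]],
    [0.015,[0.003,0,0.065],[0,0,0]],
    [0.015,[0.003,0,0.065],[0,0,0]]
  ]
}}

```text
time: 11.18
tool_pos: [0.4511, 0.1631, 0.0397]
ee_rot: [3.141, -0.0, 1.523]
wrist_force: [-0.1, -1.6, 0.3]
width: 0.0237
finger_force: 29.9
```

Emit:
{"api": "drive_tool", "payload": {
  "series": [
    [0.015,[0,0,0.002],[0,0,0]],
    [0.015,[0,0,0.004],[0,0,0]],
    [0.015,[0,0,0.005],[0,0,0]],
    [0.015,[0,0,0.006],[0,0,0]],
    [0.015,[0,0,0.006],[0,0,0]]
  ]
}}

```text
time: 11.8
tool_pos: [0.4506, 0.163, 0.0329]
ee_rot: [-3.141, -0.0, 1.523]
wrist_force: [-0.3, 0.2, -0.5]
width: 0.0239
finger_force: 29.9
```

Emit:
{"api": "drive_tool", "payload": {
  "series": [
    [0.015,[0,0,0.001],[0,0,0]],
    [0.015,[0,0,0.002],[0,0,0]],
    [0.015,[0,0,0.003],[0,0,0]],
    [0.015,[0,0,0.0035],[0,0,0]],
    [0.015,[0,0,0.0035],[0,0,0]]
  ]
}}

```text
time: 12.42
tool_pos: [0.4507, 0.163, 0.0296]
ee_rot: [-3.142, -0.0, 1.523]
wrist_force: [0.2, -0.3, 0.5]
width: 0.0234
finger_force: 29.9
```

Emit:
{"api": "drive_tool", "payload": {
  "series": [
    [0.015,[0,0,0.0004],[0,0,0]],
    [0.046,[0,0,0.0004],[0,0,0]],
    [0.046,[0,0,0.0004],[0,0,0]],
    [0.046,[0,0,-0.04],[0,0,0]],
    [0.046,[0,0,-0.1],[0,0,0]]
  ]
}}

```text
time: 13.05
tool_pos: [0.4489, 0.1626, 0.1281]
ee_rot: [-3.136, 0.002, 1.523]
wrist_force: [0.7, -0.1, -0.0]
width: 0.0458
finger_force: 0.0
```

```bash
python3 -c "
from h import *
go(.648,-.212,.19,1.571)"
```

```text
t 13.05 shift [-0.3648  0.2163 -0.0626] turn [-0.006  0.001 -0.048]
```

Emit:
{"api": "drive_tool", "payload": {
  "series": [
    [0.074,[0,0,-0.06],[0,0,0]],
    [0.074,[-0.365,0.216,-0.06],[0,0,-0.048]],
    [0.074,[-0.365,0.216,-0.06],[0,0,-0.048]],
    [0.074,[-0.365,0.216,-0.06],[0,0,-0.048]],
    [0.074,[-0.365,0.216,-0.06],[0,0,-0.048]]
  ]
}}

```text
time: 13.68
tool_pos: [0.5684, -0.0597, 0.1894]
ee_rot: [3.141, -0.0, 1.571]
wrist_force: [1.7, 0.2, 0.6]
width: 0.074
finger_force: 0.0
```

```bash
python3 -c "
from h import *
go(.648,-.212,.19,1.571)"
```

```text
t 13.68 shift [-0.1523  0.0795 -0.0006] turn [ 0.001 -0.     0.   ]
```

Emit:
{"api": "drive_tool", "payload": {
  "series": [
    [0.074,[-0.152,0.08,0],[0,0,0]],
    [0.074,[-0.152,0.08,0],[0,0,0]],
    [0.074,[-0.152,0.08,0],[0,0,0]],
    [0.074,[-0.152,0.08,0],[0,0,0]],
    [0.074,[-0.152,0.08,0],[0,0,0]]
  ]
}}

```text
time: 14.3
tool_pos: [0.6474, -0.2092, 0.1889]
ee_rot: [-3.141, -0.001, 1.571]
wrist_force: [0.3, -0.3, -0.4]
width: 0.0739
finger_force: 0.0
```

```bash
python3 -c "
from h import *
look('wB')
w=blobs('wB',(270,145,365,225))
y=w[:,1].max(); sides(w,y-29,y-9)
"
```

```text
[ 0.6475 -0.2087  0.1894] [-3.141e+00 -1.000e-03  1.572e+00]
px [294 166] [347 217] rect [ 648.5 -220.2] [57.1 57.6] 0.1 bbox [ 620. -249.] [ 677.1 -191.4]
side x 628.1 slope -0.050 n 36 rms 7.42
side x 668.8 slope -0.028 n 36 rms 7.13
```

View pics/wB.png

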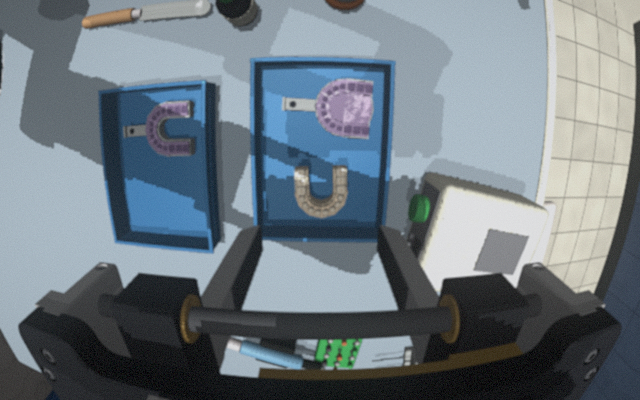

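```bash
python3 -c "
from h import *
w=blobs('wB',(270,145,365,225))
y=w[:,1].max()
for s in (w[w[:,0]<632],w[w[:,0]>664]):
    o=-1 if s[0,0]<648 else 1
    q=[]
    for k in np.arange(y-28,y-5,2):
        t=s[abs(s[:,1]-k)<1.2]
        if len(t): q.append((k,o*(o*t[:,0]).max()))
    q=np.array(q); print(np.polyfit(q[:,0]-y+16,q[:,1],1))
go(.6485,-.213,.06,1.571)
cal=np.load('pics/wB.npy',allow_pickle=True).item()
print(cast(cal,[[251,59],[394,60],[386,239],[253,240]],.038,True).round(4))
print('knob/box',cast(cal,[[412,215],[412,215]],.05,True))
"
```

```text
px [294 166] [347 217] rect [ 648.5 -220.2] [57.1 57.6] 0.1 bbox [ 620. -249.] [ 677.1 -191.4]
[-8.26719167e-03  6.20683080e+02]
[-4.06835221e-02  6.75936442e+02]
t 14.35 shift [-0.0044  0.0011  0.1294] turn [-0.    -0.001  0.001]
[[ 0.5802 -0.0796  0.038 ]
 [ 0.7203 -0.0802  0.038 ]
 [ 0.7203 -0.2688  0.038 ]
 [ 0.5742 -0.2701  0.038 ]]
knob/box [[ 0.74333933 -0.23639668  0.05      ]
 [ 0.74333933 -0.23639668  0.05      ]]
```

Emit:
{"api": "drive_tool", "payload": {
  "series": [
    [0.07,[-0.006,0.001,0.05],[0,0,-0.02]],
    [0.07,[-0.006,0.001,0.1],[0,0,-0.02]],
    [0.07,[-0.006,0.001,0.125],[0,0,-0.02]],
    [0.07,[-0.006,0.001,0.129],[0,0,-0.02]],
    [0.07,[-0.006,0.001,0.129],[0,0,-0.02]]
  ]
}}

```text
time: 14.98
tool_pos: [0.6493, -0.2151, 0.0621]
ee_rot: [3.14, 0.001, 1.593]
wrist_force: [0.2, -0.7, 0.4]
width: 0.07
finger_force: 0.0
```

```bash
python3 -c "
from h import *
look('wB2')
go(.6484,-.215,.030,1.59)"
```

```text
[ 0.6498 -0.2156  0.063 ] [3.138e+00 1.000e-03 1.592e+00]
t 15.03 shift [ 0.0006 -0.0015  0.033 ] turn [0.003 0.001 0.002]
```

View pics/wB2.png

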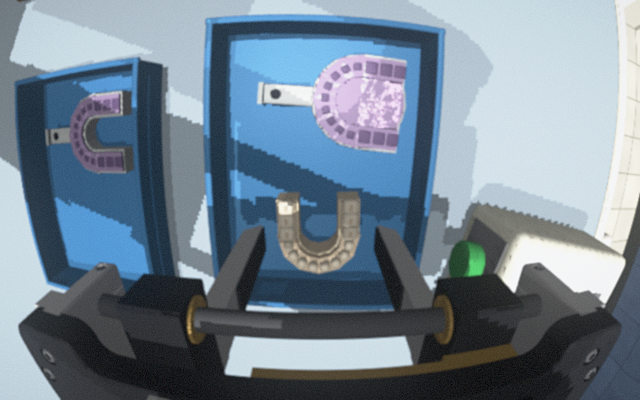

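Emit:
{"api": "drive_tool", "payload": {
  "series": [
    [0.07,[0,-0.001,0.018],[0,0,0]],
    [0.07,[0,-0.001,0.028],[0,0,0]],
    [0.07,[0,-0.001,0.0315],[0,0,0]],
    [0.05,[0,-0.001,0.0315],[0,0,0]],
    [0.05,[0,-0.001,0.0315],[0,0,0]]
  ]
}}

```text
time: 15.65
tool_pos: [0.6478, -0.216, 0.0288]
ee_rot: [3.141, 0.0, 1.591]
wrist_force: [0.0, 0.6, -0.2]
width: 0.0563
finger_force: 30.0
```

Emit:
{"api": "drive_tool", "payload": {
  "series": [
    [0.05,[0,0,0],[0,0,0]],
    [0.05,[0,0,0],[0,0,0]],
    [0.05,[0,0,-0.004],[0,0,0]],
    [0.05,[0,0,-0.015],[0,0,0]],
    [0.05,[0,0,-0.06],[0,0,0]]
  ]
}}

```text
time: 16.27
tool_pos: [0.6455, -0.215, 0.0862]
ee_rot: [-3.135, -0.003, 1.591]
wrist_force: [1.0, -0.2, -0.7]
width: 0.0559
finger_force: 30.0
```

```bash
python3 -c "
from h import *
go(.456,-.228,.12,1.55)"
```

```text
t 16.27 shift [-0.009  -0.19   -0.0325] turn [-0.007 -0.003  0.041]
```

Emit:
{"api": "drive_tool", "payload": {
  "series": [
    [0.05,[0,0,-0.03],[0,0,0]],
    [0.05,[-0.01,-0.19,-0.033],[0,0,0.041]],
    [0.05,[-0.01,-0.19,-0.033],[0,0,0.041]],
    [0.05,[-0.01,-0.19,-0.033],[0,0,0.041]],
    [0.05,[-0.01,-0.19,-0.033],[0,0,0.041]]
  ]
}}

```text
time: 16.9
tool_pos: [0.454, -0.2292, 0.1219]
ee_rot: [-3.14, -0.001, 1.548]
wrist_force: [0.1, 0.0, -0.5]
width: 0.0564
finger_force: 30.0
```

```bash
python3 -c "
from h import *
go(.4565,-.229,.04,1.55)"
```

```text
t 16.90 shift [0.0002 0.0026 0.0819] turn [-0.002 -0.001 -0.002]
```

Emit:
{"api": "drive_tool", "payload": {
  "series": [
    [0.05,[0,0.0015,0.03],[0,0,0]],
    [0.05,[0,0.0015,0.055],[0,0,0]],
    [0.05,[0,0.0015,0.075],[0,0,0]],
    [0.05,[0,0.0015,0.082],[0,0,0]],
    [0.05,[0,0.0015,0.082],[0,0,0]]
  ]
}}

```text
time: 17.52
tool_pos: [0.4603, -0.23, 0.0404]
ee_rot: [3.141, 0.0, 1.551]
wrist_force: [0.5, 0.9, -0.2]
width: 0.0565
finger_force: 30.0
```

Emit:
{"api": "drive_tool", "payload": {
  "series": [
    [0.05,[0,0,0.003],[0,0,0]],
    [0.05,[0,0,0.005],[0,0,0]],
    [0.05,[0,0,0.006],[0,0,0]],
    [0.05,[0,0,0.007],[0,0,0]],
    [0.05,[0,0,0.007],[0,0,0]]
  ]
}}

```text
time: 18.15
tool_pos: [0.4594, -0.2298, 0.0329]
ee_rot: [-3.142, -0.0, 1.55]
wrist_force: [0.3, 0.6, -0.5]
width: 0.0565
finger_force: 30.0
```

Emit:
{"api": "drive_tool", "payload": {
  "series": [
    [0.05,[0,0,0.0015],[0,0,0]],
    [0.05,[0,0,0.0025],[0,0,0]],
    [0.05,[0,0,0.0035],[0,0,0]],
    [0.05,[0,0,0.004],[0,0,0]],
    [0.05,[0,0,0.004],[0,0,0]]
  ]
}}

```text
time: 18.77
tool_pos: [0.4594, -0.2298, 0.0289]
ee_rot: [-3.141, -0.0, 1.55]
wrist_force: [-0.0, -0.4, -0.6]
width: 0.0563
finger_force: 30.0
```

Emit:
{"api": "drive_tool", "payload": {
  "series": [
    [0.05,[0,0,0.0005],[0,0,0]],
    [0.05,[0,0,0.0005],[0,0,0]]
  ]
}}

```text
time: 19.02
tool_pos: [0.4595, -0.2299, 0.0287]
ee_rot: [3.141, 0.0, 1.55]
wrist_force: [-0.2, -0.1, 1.7]
width: 0.0566
finger_force: 30.0
```

Emit:
{"api": "drive_tool", "payload": {
  "series": [
    [0.05,[0,0,0.0005],[0,0,0]],
    [0.05,[0,0,0.0005],[0,0,0]]
  ]
}}

```text
time: 19.27
tool_pos: [0.4596, -0.2299, 0.0287]
ee_rot: [3.141, 0.0, 1.55]
wrist_force: [-2.3, 1.1, 5.5]
width: 0.0561
finger_force: 30.0
```

Contact. Release, lift, and return to the parked upper cast (grip pose known: 0.635, 0.185, z 0.029, yaw 1.571).

Emit:
{"api": "drive_tool", "payload": {
  "series": [
    [0.072,[0,0,-0.0005],[0,0,0]],
    [0.072,[0,0,-0.0005],[0,0,0]],
    [0.072,[0,0,-0.04],[0,0,0]],
    [0.072,[0,0,-0.1],[0,0,0]],
    [0.072,[0,0,-0.16],[0,0,0]]
  ]
}}

```text
time: 19.9
tool_pos: [0.4591, -0.2296, 0.1888]
ee_rot: [-3.141, -0.001, 1.55]
wrist_force: [0.9, -0.5, -0.2]
width: 0.0722
finger_force: 0.0
```

```bash
python3 -c "
from h import *
go(.635,.185,.15,1.571)"
```

```text
t 19.90 shift [0.4181 0.1674 0.0389] turn [-0.001 -0.001 -0.021]
```

Emit:
{"api": "drive_tool", "payload": {
  "series": [
    [0.072,[0.418,0.1675,0],[0,0,-0.021]],
    [0.072,[0.418,0.1675,0],[0,0,-0.021]],
    [0.072,[0.418,0.1675,0],[0,0,-0.021]],
    [0.072,[0.418,0.1675,0],[0,0,-0.021]],
    [0.072,[0.418,0.1675,0],[0,0,-0.021]]
  ]
}}

```text
time: 20.52
tool_pos: [0.5822, 0.0597, 0.1876]
ee_rot: [3.141, 0.0, 1.571]
wrist_force: [0.2, 0.2, 0.2]
width: 0.0722
finger_force: 0.0
```

```bash
python3 -c "
from h import *
go(.635,.185,.15,1.571)"
```

```text
t 20.52 shift [0.1253 0.0529 0.0376] turn [0. 0. 0.]
```

Emit:
{"api": "drive_tool", "payload": {
  "series": [
    [0.072,[0.127,0.0515,0],[0,0,0]],
    [0.072,[0.127,0.0515,0],[0,0,0]],
    [0.072,[0.127,0.0515,0.04],[0,0,0]],
    [0.072,[0.127,0.0515,0.1],[0,0,0]],
    [0.072,[0.127,0.0515,0.125],[0,0,0]]
  ]
}}

```text
time: 21.15
tool_pos: [0.6303, 0.1848, 0.0572]
ee_rot: [-3.134, 0.002, 1.572]
wrist_force: [-0.8, -0.2, 0.5]
width: 0.0719
finger_force: 0.0
```

Emit:
{"api": "drive_tool", "payload": {
  "series": [
    [0.072,[0,0,0],[0,0,0]],
    [0.072,[0,0,0],[0,0,0]]
  ]
}}

```text
time: 21.4
tool_pos: [0.6341, 0.185, 0.0645]
ee_rot: [3.139, -0.001, 1.571]
wrist_force: [1.1, -0.8, 0.2]
width: 0.072
finger_force: 0.0
```

```bash
python3 -c "
from h import *
look('wP')
go(.635,.185,.0292,1.571)"
```

```text
[0.6345 0.185  0.0654] [ 3.137e+00 -1.000e-03  1.571e+00]
t 21.45 shift [-0.0001  0.0003  0.0362] turn [ 0.004 -0.001  0.   ]
```

View pics/wP.png

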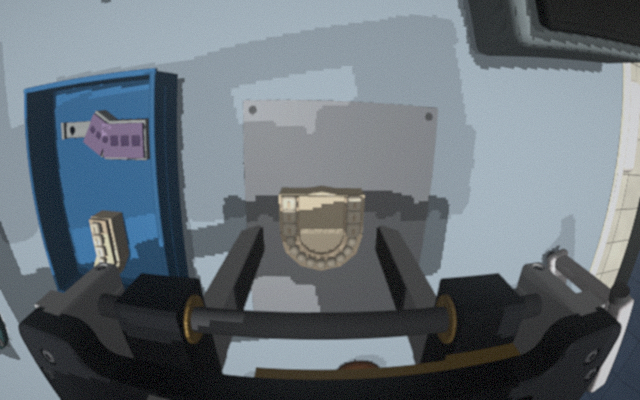

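Emit:
{"api": "drive_tool", "payload": {
  "series": [
    [0.072,[0,0,0.018],[0,0,0]],
    [0.072,[0,0,0.03],[0,0,0]],
    [0.072,[0,0,0.034],[0,0,0]],
    [0.05,[0,0,0.034],[0,0,0]],
    [0.05,[0,0,0.034],[0,0,0]]
  ]
}}

```text
time: 22.08
tool_pos: [0.6334, 0.1849, 0.0292]
ee_rot: [3.141, -0.0, 1.571]
wrist_force: [0.7, 0.3, -1.6]
width: 0.0577
finger_force: 30.0
```

Emit:
{"api": "drive_tool", "payload": {
  "series": [
    [0.05,[0,0,0],[0,0,0]],
    [0.05,[0,0,0],[0,0,0]],
    [0.05,[0,0,-0.004],[0,0,0]],
    [0.05,[0,0,-0.03],[0,0,0]],
    [0.05,[0,0,-0.09],[0,0,0]]
  ]
}}

```text
time: 22.7
tool_pos: [0.6301, 0.1842, 0.1151]
ee_rot: [-3.131, 0.002, 1.571]
wrist_force: [0.4, -0.3, -2.2]
width: 0.0579
finger_force: 30.0
```

```bash
python3 -c "
from h import *
go(.6485,-.214,.15,1.571)"
```

```text
t 22.70 shift [-0.3983  0.0179 -0.0343] turn [-0.01   0.002  0.   ]
```

Emit:
{"api": "drive_tool", "payload": {
  "series": [
    [0.05,[0,0,-0.034],[0,0,0]],
    [0.05,[-0.399,0.0155,-0.034],[0,0,0]],
    [0.05,[-0.399,0.0155,-0.034],[0,0,0]],
    [0.05,[-0.399,0.0155,-0.034],[0,0,0]],
    [0.05,[-0.399,0.0155,-0.034],[0,0,0]]
  ]
}}

```text
time: 23.32
tool_pos: [0.6425, -0.0667, 0.1531]
ee_rot: [-3.141, -0.0, 1.572]
wrist_force: [1.0, 0.5, -1.3]
width: 0.0579
finger_force: 30.0
```

```bash
python3 -c "
from h import *
go(.6485,-.214,.15,1.571)"
```

```text
t 23.32 shift [-0.1473  0.0059  0.003 ] turn [-0.    -0.     0.001]
```

Emit:
{"api": "drive_tool", "payload": {
  "series": [
    [0.05,[-0.149,0.006,0.003],[0,0,0]],
    [0.05,[-0.149,0.006,0.003],[0,0,0]],
    [0.05,[-0.149,0.006,0.003],[0,0,0]],
    [0.05,[-0.149,0.006,0.02],[0,0,0]],
    [0.05,[-0.149,0.006,0.04],[0,0,0]]
  ]
}}

```text
time: 23.95
tool_pos: [0.649, -0.2119, 0.1116]
ee_rot: [-3.141, -0.002, 1.573]
wrist_force: [0.2, 0.5, -1.1]
width: 0.0575
finger_force: 30.0
```

```bash
python3 -c "
from h import *
go(.6485,-.2145,.04,1.571)"
```

```text
t 23.95 shift [-0.0027 -0.0004  0.0716] turn [-0.    -0.002  0.002]
```

Emit:
{"api": "drive_tool", "payload": {
  "series": [
    [0.05,[0,0,0.03],[0,0,0]],
    [0.05,[0,0,0.05],[0,0,0]],
    [0.05,[0,0,0.066],[0,0,0]],
    [0.05,[0,0,0.07],[0,0,0]],
    [0.05,[0,0,0.07],[0,0,0]]
  ]
}}

```text
time: 24.58
tool_pos: [0.6493, -0.2139, 0.0434]
ee_rot: [3.141, 0.0, 1.571]
wrist_force: [-1.0, -0.3, -1.5]
width: 0.0579
finger_force: 30.0
```

Emit:
{"api": "drive_tool", "payload": {
  "series": [
    [0.05,[0,0,0.002],[0,0,0]],
    [0.05,[0,0,0.003],[0,0,0]],
    [0.05,[0,0,0.004],[0,0,0]],
    [0.05,[0,0,0.005],[0,0,0]],
    [0.05,[0,0,0.005],[0,0,0]]
  ]
}}

```text
time: 25.2
tool_pos: [0.6489, -0.214, 0.0378]
ee_rot: [-3.141, -0.0, 1.571]
wrist_force: [-0.1, -0.3, -2.3]
width: 0.0578
finger_force: 30.0
```

Emit:
{"api": "drive_tool", "payload": {
  "series": [
    [0.05,[0,0,0.002],[0,0,0]],
    [0.05,[0,0,0.004],[0,0,0]],
    [0.05,[0,0,0.0055],[0,0,0]],
    [0.05,[0,0,0.0065],[0,0,0]],
    [0.05,[0,0,0.007],[0,0,0]]
  ]
}}

```text
time: 25.82
tool_pos: [0.6489, -0.2139, 0.0308]
ee_rot: [-3.141, -0.0, 1.571]
wrist_force: [-0.5, 0.2, -1.5]
width: 0.0577
finger_force: 30.0
```

Emit:
{"api": "drive_tool", "payload": {
  "series": [
    [0.05,[0,0,0.0005],[0,0,0]],
    [0.05,[0,0,0.0005],[0,0,0]]
  ]
}}

```text
time: 26.08
tool_pos: [0.649, -0.214, 0.0305]
ee_rot: [3.142, -0.0, 1.571]
wrist_force: [0.4, -0.6, -2.4]
width: 0.0578
finger_force: 30.0
```

Emit:
{"api": "drive_tool", "payload": {
  "series": [
    [0.05,[0,0,0.0004],[0,0,0]],
    [0.05,[0,0,0.0004],[0,0,0]]
  ]
}}

```text
time: 26.32
tool_pos: [0.6491, -0.214, 0.0302]
ee_rot: [3.141, -0.0, 1.571]
wrist_force: [-0.6, -0.4, -1.0]
width: 0.0577
finger_force: 30.0
```

Emit:
{"api": "drive_tool", "payload": {
  "series": [
    [0.05,[0,0,0.0004],[0,0,0]],
    [0.05,[0,0,0.0004],[0,0,0]]
  ]
}}

```text
time: 26.58
tool_pos: [0.649, -0.214, 0.0302]
ee_rot: [3.141, 0.0, 1.571]
wrist_force: [-0.4, 0.7, 0.3]
width: 0.0577
finger_force: 30.0
```

Contact reached; release, lift, back off.

Emit:
{"api": "drive_tool", "payload": {
  "series": [
    [0.072,[0,0,0],[0,0,0]],
    [0.072,[0,0,0],[0,0,0]],
    [0.072,[0,0,-0.04],[0,0,0]],
    [0.072,[0,0,-0.1],[0,0,0]],
    [0.072,[0,0,-0.16],[0,0,0]]
  ]
}}

```text
time: 27.2
tool_pos: [0.6487, -0.2139, 0.1909]
ee_rot: [-3.141, -0.0, 1.571]
wrist_force: [0.3, -0.4, 0.4]
width: 0.0717
finger_force: 0.0
```

Emit:
{"api": "drive_tool", "payload": {
  "series": [
    [0.072,[0.25,-0.12,-0.05],[0,0,0]],
    [0.072,[0.25,-0.12,-0.05],[0,0,0]],
    [0.072,[0.25,-0.12,-0.05],[0,0,0]],
    [0.072,[0.25,-0.12,-0.05],[0,0,0]],
    [0.072,[0.25,-0.12,-0.05],[0,0,0]]
  ]
}}

```text
time: 27.82
tool_pos: [0.5278, 0.0385, 0.2412]
ee_rot: [3.139, -0.001, 1.574]
wrist_force: [-0.1, -0.7, -0.4]
width: 0.0719
finger_force: 0.0
```

Emit:
{"api": "drive_tool", "payload": {
  "series": [
    [0.072,[0,-0.15,0],[0,0,0]],
    [0.072,[0,-0.15,0],[0,0,0]],
    [0.072,[0,-0.15,0],[0,0,0]],
    [0.072,[0,-0.15,0],[0,0,0]]
  ]
}}

```text
time: 28.32
tool_pos: [0.3781, 0.036, 0.2405]
ee_rot: [3.139, 0.0, 1.571]
wrist_force: [0.4, -0.6, 0.6]
width: 0.0723
finger_force: 0.0
```

```bash
python3 -c "
from h import *
a=imaging.snapshot('top')[:,:,::-1]; cv2.imwrite('pics/top1.png',cv2.resize(a[90:300,150:490],None,fx=2.3,fy=2.3,interpolation=2))
b=imaging.snapshot('scene')[:,:,::-1]; cv2.imwrite('pics/sc1.png',cv2.resize(b[110:290,170:480],None,fx=2.5,fy=2.5,interpolation=2))
"
```

```text
(no output)
```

View pics/top1.png

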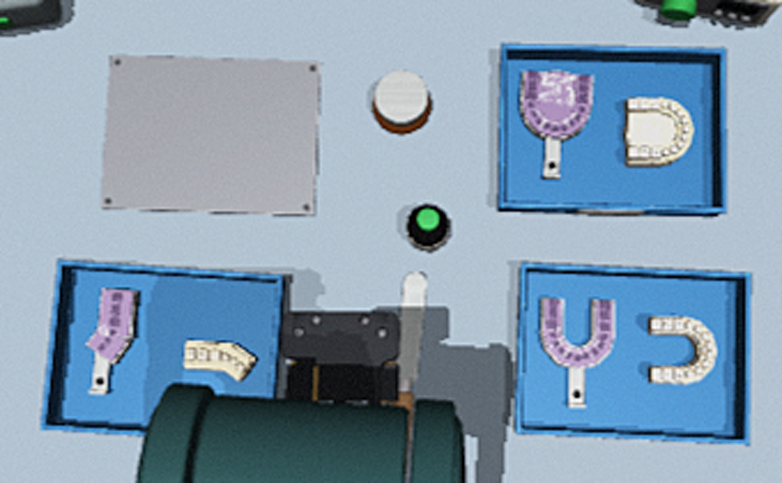

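View pics/sc1.png

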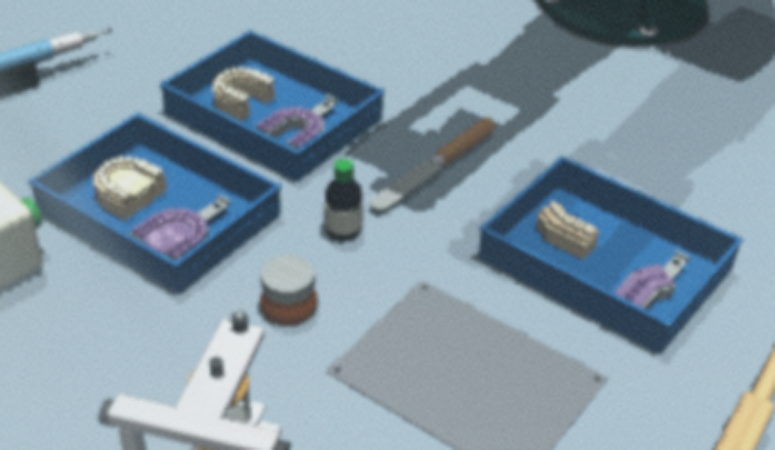

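The crops show all three casts upright beside their own trays: upper at (660,132), lower at (685,348) and quadrant at (220,357) in the top crop. The plate is empty, the pans and trays lie where they were, and the arm is clear.

```bash
python3 -c "
from bench import robot
print(robot.close_job())"
```

```text
the job is handed in; nothing more can be done
None
```

The job is handed in at about 28 s of the 99 s allowed: the final pictures show each cast upright beside its own impression tray, with the plate empty and the pans and trays where they were.

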